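Bring the salt to the front of the spice carousel and hold it there

TASK

Lift the sprung T-handle of the parked spice carousel up to its stop to unlock the tray, then turn the tray by the handle until the salt shaker stands at the front, in line with the steel pointer on the foot. Finish while still holding the handle fully up and the tray still there, so that someone can take the salt. All jars stay standing on the tray; do not touch the jars with the fingers.

Things in the scene. Friction and masses are not known exactly. Their poses are not given: they have to be found in the camera images.
- carousel: foot of the spice carousel: black disc 204 mm across, 14 mm high, fixed to the worktop. Origin: centre of its underside, on the tray's axis; z up; its own -x is its FRONT, turned up to 20 degrees either way from facing the robot. On it: a flat pale wooden tray 244 mm across, top 24 mm above the worktop, and a steel post in its middle, 28 mm thick, top at 130 mm
- pointer (a point): raised steel pointer bar (26 x 8 mm, top 15 mm above the worktop) on a black tongue 30 mm wide that sticks out at the front of the foot, 33 mm beyond the tray; this point is its centre, 137 mm from the axis. The line from the axis to it is the front
- tray (a joint): turn of the tray, rad: 0 parked as at the start, positive counterclockwise from above, stops at +-3.0. Handle down: locked at 0 by a pin; from about 8 mm of lift it turns freely (friction 0.05 N m). Seven jars stand loose on it, each in a wire ring 42 mm above it, on a circle of radius 88 mm, 51 degrees apart, none at the pointer at first; the rings carry them along
- handle (a joint): lift of the T-handle, m: 0 = down, 0.014 = fully up at its stop. A spring pulls it down, 7 N at the bottom, 10 N at the top. The pin fits only at the parked place; let go elsewhere, the handle sinks to about 7 mm and drags. The handle turns with the tray
- handle_grip (a point): centre of the T-handle's dark wooden crossbar, on the tray's axis, 165 mm above the worktop when down. Bar 70 mm long (along the foot's x while the tray is parked), 14 mm wide, 18 mm high, on a steel stem 12 mm thick; its underside is 26 mm above the post's top. It turns with the tray
- salt_shaker: the salt shaker: 44 mm across, 90 mm high, waisted clear glass body with white salt and a domed grey metal cap, the shortest of the seven; 0.1 kg; origin at the centre of its underside. It starts in one of the four places nearest the pointer, 26 or 77 degrees to either side of it
- jar_a1: another spice jar on the tray, broad flat cap, dark brown with a speckled grey-brown top, 44 mm across and 96 mm high; origin at the centre of its underside
- jar_b1: another spice jar on the tray, broad flat cap, black with a green mark on top, 40 mm across and 105 mm high; origin at the centre of its underside
- jar_a2: another spice jar on the tray, broad flat cap, dark brown with a speckled grey-brown top, 44 mm across and 96 mm high; origin at the centre of its underside
- jar_b2: another spice jar on the tray, broad flat cap, black with a green mark on top, 40 mm across and 105 mm high; origin at the centre of its underside
- jar_a3: another spice jar on the tray, broad flat cap, dark brown with a speckled grey-brown top, 44 mm across and 96 mm high; origin at the centre of its underside
- jar_b3: another spice jar on the tray, broad flat cap, black with a green mark on top, 40 mm across and 105 mm high; origin at the centre of its underside
Mind the look-alikes: they are no part of the job. What is shaped like the jar_a3 but blue or red is not meant.

How it is judged:
By the outcome, as a careful person would: the job done as asked, in the order asked, and still so for the second after the job is handed in, while the arm keeps its last pose, push and grip.
It also fails if it takes over 38 s, if anything falls off the work surface, if the arm or the gripper's body presses on something with over 40 N, if the wrist force passes 120 N, or if a joint passes its speed limit or range.

ROBOT

A 6-joint arm with a two-finger parallel gripper is mounted at the origin on a cart in front of the work surface, level with it; the furniture and walls round the work are solid. World frame = base frame: x ahead of the robot, y to its left, z up, the work surface at z = 0. Lengths are in m, angles in degrees, forces in N, time in s.
With the tool pointing down it reaches from about 0.4 to 0.825 m from the base axis. Payload 7 kg.
Tool frame: the origin (TCP) lies midway between the tips of the shut fingers; the grasp point (between the pads) lies 19 mm behind it; z points along the fingers, y is the direction in which the jaws open and shut (so a half turn about z gives the same grasp; the last joint's range is limited). The gripper opens to 88 mm and grips with 3 to 60 N. Pads are 19 mm wide; open, the fingers measure 130 mm over their backs; the gripper's body (78 mm by 193 mm) begins 47 mm behind the grasp point.
Start: joints at [-56.087, 20.546, 0.682, 0, -70.136, -16.507], TCP at [0.202, -0.644, 0.227] pointing down, gripper open.
Joint ranges: [-176.03, 176.03], [-82.01, 121.73], [-58.28, 71.71], [-173.87, 95.51], [-174.79, -0.11], [-173.66, 173.66]. Speed limits (degrees/s): [136.94, 136.94, 172.46, 180, 180, 180].

INTERFACE

Orientations are given as [roll, pitch, yaw] about the fixed x, y, z axes, in that order (R = Rz(yaw) Ry(pitch) Rx(roll)).
In Python, from plant import get_state, capture, get_calibration, close_job, boxes_of, cut_out gives the robot as it stands.
- The arm moves only by the tool apply_moves, never from a script. Its argument "commands" is a list of rows, each an object with "grip": the closure, from 0 (fully open) to 1 (shut); "slide": the shift along the tool's x, y, z in m, a list of three; "roll": the turn about the tool's z in degrees. In form: [{"grip": grip, "slide": [x, y, z], "roll": roll}, ...]. A call has 1 to 5 rows; each row is the pose to reach, as a shift and turn from the pose commanded when the call began, along the tool's axes at that moment; what a row does not reach only later rows make up. A row lasts 1/8 s, in which the tool goes at most 62.5 mm and 10.7 degrees, less where a joint would pass 70% of its speed; a pose out of reach is approached as far as the arm can. A call with a gripper value outside its range is refused whole. The fingers move at their own pace and stop on an object; "grip_force" is the grip in N (left out, the last holds). Time passes only in rows, so rows that repeat a pose let the fingers close. It gives the time, the measured TCP pose, the force and the opening at its end, in the units of the state.
- get_state(): the state, without advancing time (a new reading comes with each control period).
- capture(name): name is "side" or "top" or "wrist"; returns (picture, depth): 400x640x3 uint8, red, green, blue; 400x640 float32, m along the optical axis (not along the pixel's ray), 0 where there is no reading.
- get_calibration(name): a dict with "mtx" (3x3 intrinsics, pixels), "distortion" ([k1, k2, p1, p2, k3] as OpenCV has them; the pictures are not rectified), "R" (3x3) and "t" (3): a world point X has camera coordinates R X + t. Camera axes: x right, y down, z forward; pixel columns grow to the right and rows downward; lengths in m; the calibration is good to about 2 mm. A picture is of the moment at which its call begins: read the wrist's pose just before it. get_calibration takes no time and is no camera call; for the wrist camera it gives the pose at the moment of the call.
- close_job(): hands the job in, once; it reports no verdict.
Trained networks look in the newest picture that a camera, given by its name, has taken for a name from the list of things; names that differ only in an ending like _2 or _b are one class to them, and where a whole thing is asked for, a point or a joint stands for the part that bears it (a point fixed in the world has none). Each returns a list of dicts, best first, with "score" (0 to 1); they miss things now and then, are a little off and sometimes report something else, mostly with a low value. They report only what shows in the picture. A call takes as long as a camera call. They do not tell look-alikes from the thing itself.
- boxes_of(name, camera): "position" ([x, y, z] in m, in the coordinates of the camera as it stood for that picture, good to about 4 mm: the middle of the surface that is visible of it).
- cut_out(name, camera): "mask" (400x640 bool, what is visible of it).
The state is a dict: "time_s": time; "joints": joint angles; "qd": joint speeds; "joint_torque": joint torques, N m; "tcp_pos": TCP position; "eef_rot": TCP orientation; "contact_force": force on the tool from outside, world axes, zero at the start; "moment": the same for the moment, N m; "gripper_width": finger opening in m.
Only numpy, scipy, OpenCV 4.12 (cv2) and the standard library are available. Lean on these libraries where they do the work, as an engineer would, in place of code of your own. Each camera call takes 0.05 s, during which the arm holds its last target.

## Working session

There is one attempt and no reset: what is moved stays moved. The work goes in short steps, Python scripts to look and compute and a tool call to move; the robot and the scene stay as the last step left them, time stands still between calls to the robot, and variables do not carry over. Pictures are saved under pics/ and viewed, and the job is handed in when it is done.

Besides the shell and the picture viewer there is one more tool, called after "Call:" as name([rows], argument=value, ...), one row to a line, values as JSON. apply_moves: Moves the arm, as the interface text tells. Its arguments: {"type":"object","properties":{"commands":{"type":"array"},"grip_force":{"type":"number"}},"required":["commands"]}

```bash
mkdir -p pics; ls
python3 - <<'E'
from plant import *
import cv2
s=get_state();print({k:s[k] for k in ['time_s','tcp_pos','eef_rot','gripper_width','contact_force']})
for n in ['side','top']:
    p,d=capture(n); cv2.imwrite(f'pics/{n}0.png',p[:,:,::-1])
    c=get_calibration(n);print(n,c['mtx'],c['distortion'],c['R'],c['t'])
E
```

```text
pics
{'time_s': 0.0, 'tcp_pos': array([ 0.20176036, -0.64360622,  0.22560634]), 'eef_rot': array([ 1.79902421e+02, -7.00801145e-03, -1.62600022e+02]), 'gripper_width': 0.08758518028779148, 'contact_force': array([ 0.58091501, -1.17615357,  0.45639461])}
side [[405.22575973   0.         320.58570816]
 [  0.         405.22575973 197.20100483]
 [  0.           0.           1.        ]] [-0.02014512  0.          0.          0.          0.        ] [[-0.90001959 -0.43546972  0.01818947]
 [-0.2158274   0.40903324 -0.88662864]
 [ 0.37865983 -0.80190893 -0.46212423]] [0.44791047 0.28244545 0.80691389]
top [[486.75466921   0.         325.75792149]
 [  0.         486.75466921 210.87351424]
 [  0.           0.           1.        ]] [-0.02590606  0.          0.          0.          0.        ] [[-0.01766881 -0.99979662 -0.00972271]
 [-0.98009341  0.01924223 -0.19760223]
 [ 0.19774912  0.00603777 -0.98023407]] [-0.10837707  0.5370223   1.41302697]
```

View pics/top0.png

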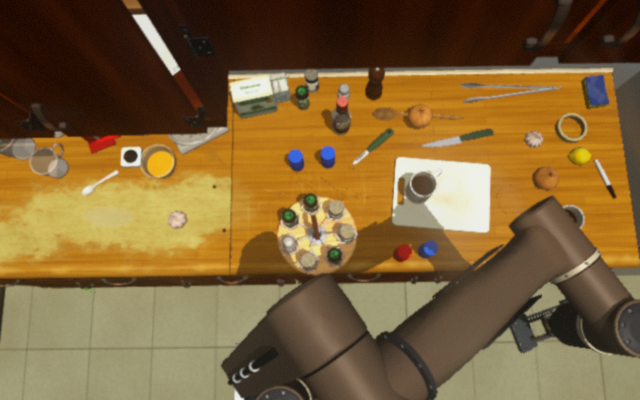

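View pics/side0.png

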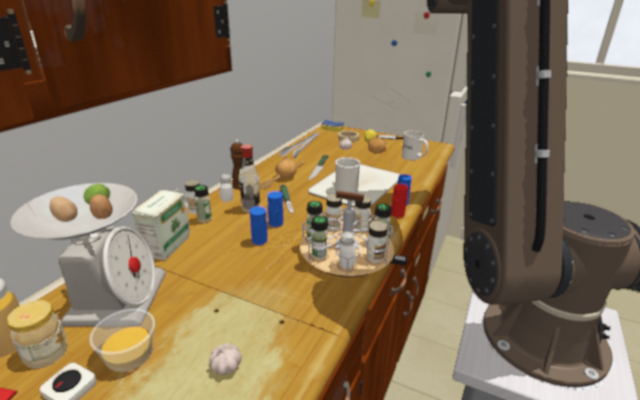

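The top view shows the carousel at about (317,235) with the crossbar near (316,228). The likely salt shaker is at (290,243). In the side view the pointer tongue is near (400,259). I'll zoom in and measure.

```bash
cat > h.py <<'E'
from plant import *
import numpy as np, cv2
def proj(c,X):
    X=np.atleast_2d(X).astype(float)
    r,_=cv2.Rodrigues(c['R']); p,_=cv2.projectPoints(X,r,np.array(c['t'],float),c['mtx'],np.array(c['distortion'])); return p[:,0]
def ray(c,uv):
    n=cv2.undistortPoints(np.array(uv,float).reshape(-1,1,2),c['mtx'],np.array(c['distortion']))[:,0]
    return np.c_[n,np.ones(len(n))]
def unz(c,uv,d): # depth
    return (ray(c,uv)*np.reshape(d,(-1,1))-c['t'])@c['R']
def onz(c,uv,z):
    r=ray(c,uv)@c['R']; o=-c['R'].T@c['t']; k=(z-o[2])/r[:,2]; return o+r*k[:,None]
def zoom(p,x0,y0,x1,y1,f,name):
    cv2.imwrite(name,cv2.resize(p[y0:y1,x0:x1,::-1],None,fx=f,fy=f,interpolation=cv2.INTER_CUBIC))
E
python3 - <<'E'
from h import *
for n,b in [('top',(260,180,380,290)),('side',(280,170,430,285))]:
    p,d=capture(n); np.savez(f'{n}0.npz',p=p,d=d); zoom(p,*b,5,f'pics/{n}0z.png')
    c=get_calibration(n)
    for o in ['carousel','salt_shaker','handle_grip','handle','pointer','tray','jar_a1','jar_b1']:
        for r in boxes_of(o,n)[:5]:
            X=(np.array(r['position'])-c['t'])@c['R']; print(n,o,round(r['score'],2),X.round(4),proj(c,X).round(0))
E
```

```text
top carousel 0.83 [ 0.464 -0.09   0.026] [[317. 236.]]
top carousel 0.51 [ 0.4687 -0.0911  0.1751] [[316. 226.]]
top salt_shaker 0.71 [ 0.4305 -0.0114  0.1064] [[289. 244.]]
top handle_grip 0.61 [ 0.4642 -0.0893  0.1765] [[315. 228.]]
top handle_grip 0.34 [ 0.3833 -0.0627  0.1241] [[307. 259.]]
top pointer 0.92 [ 0.4595 -0.0916  0.0233] [[318. 237.]]
top tray 0.89 [ 0.459  -0.093   0.0292] [[318. 237.]]
top jar_a1 0.84 [ 0.6863 -0.0279  0.0979] [[294. 159.]]
top jar_a1 0.83 [ 0.5263 -0.1435  0.1236] [[334. 209.]]
top jar_a1 0.79 [ 0.382 -0.063  0.123] [[307. 260.]]
top jar_a1 0.57 [ 0.413  -0.4084  0.0963] [[427. 248.]]
top jar_a1 0.56 [ 0.4049 -0.334   0.0971] [[402. 251.]]
top jar_b1 0.8 [ 0.5466 -0.0696  0.1297] [[308. 202.]]
top jar_b1 0.67 [ 0.5065 -0.0124  0.1234] [[289. 216.]]
top jar_b1 0.53 [ 0.3944 -0.1378  0.1311] [[333. 254.]]
side carousel 0.84 [ 0.4535 -0.0653  0.0285] [[348. 250.]]
side salt_shaker 0.85 [0.4323 0.0024 0.0781] [[346. 250.]]
side handle_grip 0.68 [ 0.4605 -0.0875  0.1648] [[352. 198.]]
side handle 0.63 [ 0.4679 -0.0838  0.1746] [[348. 194.]]
side pointer 0.7 [ 0.45   -0.0658  0.0256] [[349. 251.]]
side tray 0.81 [ 0.4536 -0.0568  0.026 ] [[347. 253.]]
side jar_a1 0.9 [ 0.5281 -0.1293  0.0911] [[332. 210.]]
side jar_a1 0.88 [ 0.401  -0.3235  0.0551] [[398. 202.]]
side jar_a1 0.83 [ 0.4528 -0.1572  0.0847] [[363. 214.]]
side jar_a1 0.78 [ 0.6983 -0.1131  0.0549] [[274. 210.]]
side jar_a1 0.63 [ 0.6864 -0.0178  0.0595] [[259. 226.]]
side jar_b1 0.67 [ 0.3868 -0.1298  0.1207] [[385. 213.]]
side jar_b1 0.67 [0.5029 0.0007 0.0908] [[319. 237.]]
side jar_b1 0.55 [ 0.5505 -0.059   0.1184] [[313. 211.]]
```

View pics/top0z.png

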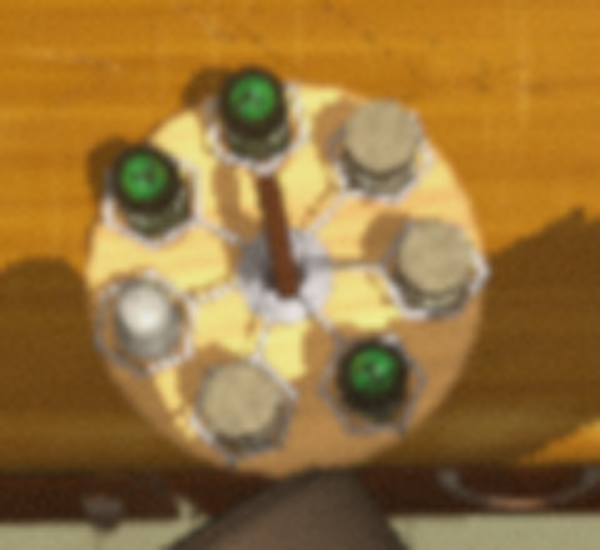

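View pics/side0z.png

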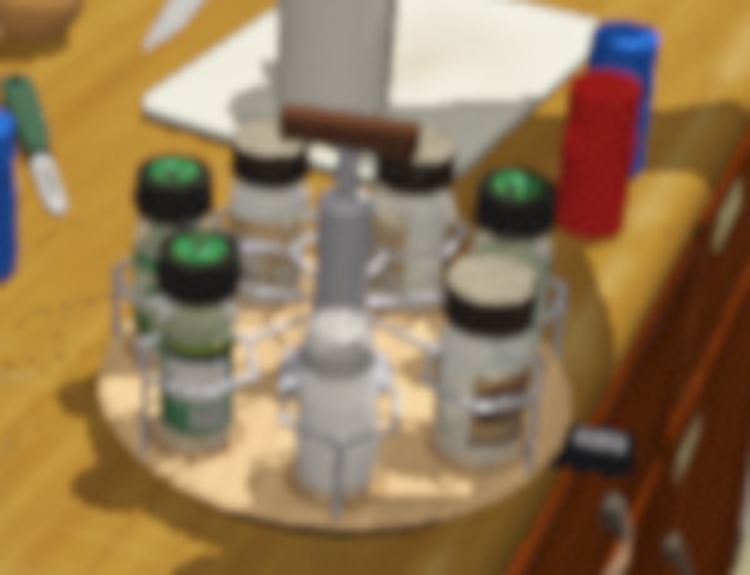

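Run:
```python
from h import *
from scipy.optimize import least_squares
ct=get_calibration('top');cs=get_calibration('side')
P=onz(cs,[(400.6,258)],.015)[0];print('pointer',P)
zt=lambda l:[(260+a/5,180+b/5) for a,b in l]
B=onz(ct,zt([(268,180),(287,290)]),.174);print('bar',B,B.mean(0),np.degrees(np.arctan2(*(B[0]-B[1])[1::-1])))
# caps
caps={'salt':(zt([(143,310)]),.112),'b_a':(zt([(252,100)]),.129),'b_b':(zt([(146,177)]),.129),'b_c':(zt([(373,371)]),.129),'a1':(zt([(384,136)]),.120),'a2':(zt([(433,255)]),.120),'a3':(zt([(240,396)]),.120)}
Q=[]
for k,(uv,z) in caps.items():
    X=onz(ct,uv,z)[0];Q.append(X[:2]);print(k,X.round(4))
Q=np.array(Q)
# fit: axis, phase on heptagon
def f(p):
    r=Q-p[:2];a=np.arctan2(r[:,1],r[:,0]); 
    k=np.round((a-p[2])/(2*np.pi/7)); t=p[2]+k*2*np.pi/7
    return (r-.088*np.c_[np.cos(t),np.sin(t)]).ravel()
best=min((least_squares(f,[.464,-.09,ph]) for ph in np.linspace(0,.9,8)),key=lambda s:s.cost)
print(best.x,np.degrees(best.x[2]),np.abs(best.fun).max())
ax=best.x[:2]
print('pointer dir',np.degrees(np.arctan2(*(P[:2]-ax)[::-1])),np.hypot(*(P[:2]-ax)))
for k,q in zip(caps,Q): print(k,np.degrees(np.arctan2(*(q-ax)[::-1])),np.hypot(*(q-ax)))
# depth around bar/tray
for n in ['top','side']:
    z=np.load(n+'0.npz');c=get_calibration(n);d=z['d']
    v,u=np.mgrid[0:400,0:640]; X=unz(c,np.c_[u.ravel(),v.ravel()],d.ravel()); ok=(d.ravel()>0)&(np.hypot(X[:,0]-ax[0],X[:,1]-ax[1])<.045)&(X[:,2]>.155)&(X[:,2]<.19)
    Y=X[ok];m=Y.mean(0);w,V=np.linalg.eigh(np.cov(Y[:,:2].T));print(n,ok.sum(),m,np.degrees(np.arctan2(V[1,1],V[0,1])), Y.min(0),Y.max(0))
    ok=(d.ravel()>0)&(np.hypot(X[:,0]-ax[0],X[:,1]-ax[1])<.16)&(X[:,2]>.0175)&(X[:,2]<.032)
    Y=X[ok];h,_=cv2.findContours(ok.reshape(400,640).astype('uint8'),0,1);
    hull=cv2.convexHull(Y[:,:2].astype('float32'))[:,0]
    print(n,'tray circ',cv2.minEnclosingCircle(hull),Y[:,2].mean())
    ok=(d.ravel()>0)&(np.hypot(X[:,0]-P[0],X[:,1]-P[1])<.03)&(X[:,2]>.003)&(X[:,2]<.03)
    print(n,'ptr',ok.sum(),X[ok].mean(0) if ok.any() else 0)
```

```text
pointer [ 0.32924739 -0.11176628  0.015     ]
bar [[ 0.49677038 -0.08538836  0.174     ]
 [ 0.43546524 -0.09497748  0.174     ]] [ 0.46611781 -0.09018292  0.174     ] 8.8899607840416
salt [ 0.4345 -0.0111  0.112 ]
b_a [ 0.5522 -0.0754  0.129 ]
b_b [ 0.5085 -0.0144  0.129 ]
b_c [ 0.3953 -0.1414  0.129 ]
a1 [ 0.5316 -0.1507  0.12  ]
a2 [ 0.4618 -0.1771  0.12  ]
a3 [ 0.3835 -0.0663  0.12  ]
[ 0.466761   -0.09091551  1.06331846] 60.92366010267189 0.0016880570540336454
pointer dir -171.37809067249836 0.1390854012530672
salt 112.01762071057205 0.08611919313114612
b_a 10.301808196903036 0.08688530144988389
b_b 61.392747719228595 0.08712256297988653
b_c -144.76534742114669 0.08754830323210977
a1 -42.705734384441854 0.08817243734213794
a2 -93.29806147788655 0.08630342381693329
a3 163.52977567539423 0.08679429540410069
top 133 [ 0.46712075 -0.08868485  0.17364956] -170.1676186513999 [ 0.43296797 -0.09941014  0.15528448] [ 0.50262857 -0.07796561  0.18179063]
top tray circ ((0.4690738320350647, -0.0884157344698906), 0.12170568853616714) 0.025421594327559582
top ptr 19 [ 0.35472385 -0.10979173  0.02400902]
side 232 [ 0.46567757 -0.0841188   0.16903755] -170.06992830439216 [ 0.43236836 -0.09775001  0.15595565] [ 0.50213796 -0.07485151  0.17865166]
side tray circ ((0.4544364809989929, -0.09066583216190338), 0.13295461237430573) 0.025723689352344647
side ptr 165 [ 0.33518822 -0.1059659   0.01313609]
```

Estimates: axis about (0.467, -0.090), foot yaw about 9.5°. The salt is 77° clockwise of the pointer, so the tray has to turn about +77°. The grasp yaw is -170.5°. First I'll move to a hover above the handle.

Call:
apply_moves([
  {"grip": 0, "slide": [-0.042, 0.045, 0], "roll": 2},
  {"grip": 0, "slide": [-0.084, 0.09, 0], "roll": 4},
  {"grip": 0, "slide": [-0.126, 0.135, 0], "roll": 6},
  {"grip": 0, "slide": [-0.168, 0.18, 0], "roll": 7.9},
  {"grip": 0, "slide": [-0.209, 0.225, 0], "roll": 7.9},
], grip_force=60)

```text
time_s: 1.62
tcp_pos: [0.3346, -0.3652, 0.2269]
eef_rot: [-180.0, 0.0, -170.5]
contact_force: [1.8, 0.8, -0.9]
gripper_width: 0.0878
```

```bash
cat >> h.py <<'E'
from scipy.spatial.transform import Rotation as Ro
AX=np.array([.467,-.090])
def rel(target,yaw):
    s=get_state(); R=Ro.from_euler('xyz',s['eef_rot'],degrees=True)
    print('t',s['time_s'],'tcp',s['tcp_pos'].round(4),'rot',s['eef_rot'].round(2),'j',np.round(s['joints'],1),'w',round(s['gripper_width'],4),'F',s['contact_force'].round(1),'M',s['moment'].round(2))
    print('slide',(R.inv().apply(np.array(target)-s['tcp_pos'])).round(4),'roll',-((yaw-s['eef_rot'][2]+180)%360-180))
E
python3 -c "
from h import *
rel([.467,-.09,.225],-170.5)"
```

```text
t 1.625 tcp [ 0.3346 -0.3652  0.2269] rot [-1.7997e+02  4.0000e-02 -1.7053e+02] j [-24.7   3.4 -21.4   0.  -65.1 -55.8] w 0.0878 F [ 1.8  0.8 -0.9] M [-0.02 -0.24 -0.  ]
slide [-0.1758  0.2497  0.0018] roll -0.028922361535052232
```

Call:
apply_moves([
  {"grip": 0, "slide": [-0.035, 0.05, 0], "roll": 0},
  {"grip": 0, "slide": [-0.07, 0.1, 0], "roll": 0},
  {"grip": 0, "slide": [-0.106, 0.15, 0], "roll": 0},
  {"grip": 0, "slide": [-0.141, 0.2, 0], "roll": 0},
  {"grip": 0, "slide": [-0.176, 0.25, 0], "roll": 0},
])

```text
time_s: 2.25
tcp_pos: [0.467, -0.0892, 0.2271]
eef_rot: [-180.0, 0.1, -170.5]
contact_force: [1.7, -1.3, -0.1]
gripper_width: 0.0877
```

Run:
```python
from h import *
rel([.467,-.09,.225],-170.5)
c=get_calibration('wrist'); p,d=capture('wrist'); np.savez('w1.npz',p=p,d=d,**{k:np.array(v) for k,v in c.items()})
cv2.imwrite('pics/w1.png',p[:,:,::-1])
p,d=capture('top'); zoom(p,240,150,400,300,5,'pics/top1.png')
p,d=capture('side'); zoom(p,270,130,430,285,5,'pics/side1.png')
print(c['R'],-c['R'].T@c['t'])
print(proj(c,[[.467,-.09,.174],[.33,-.112,.015]]))
```

```text
t 2.25 tcp [ 0.467  -0.0892  0.2271] rot [-1.7999e+02  8.0000e-02 -1.7047e+02] j [ 13.    1.3 -23.6   0.  -65.  -93.5] w 0.0877 F [ 1.7 -1.3 -0.1] M [-0.11 -0.22  0.01]
slide [ 0.0001 -0.0008  0.0021] roll 0.03282604615526452
[[-1.65551834e-01  9.86201080e-01  1.43721631e-04]
 [ 9.41775757e-01  1.58050983e-01  2.96779902e-01]
 [ 2.92661945e-01  4.92678107e-02 -9.54945898e-01]] [ 0.38805566 -0.10272991  0.38489493]
[[315.55450953 225.12926799]
 [316.81963867  34.30323042]]
```

View pics/w1.png

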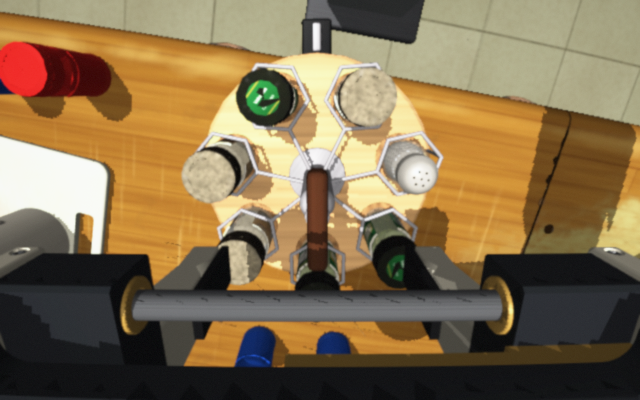

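View pics/top1.png

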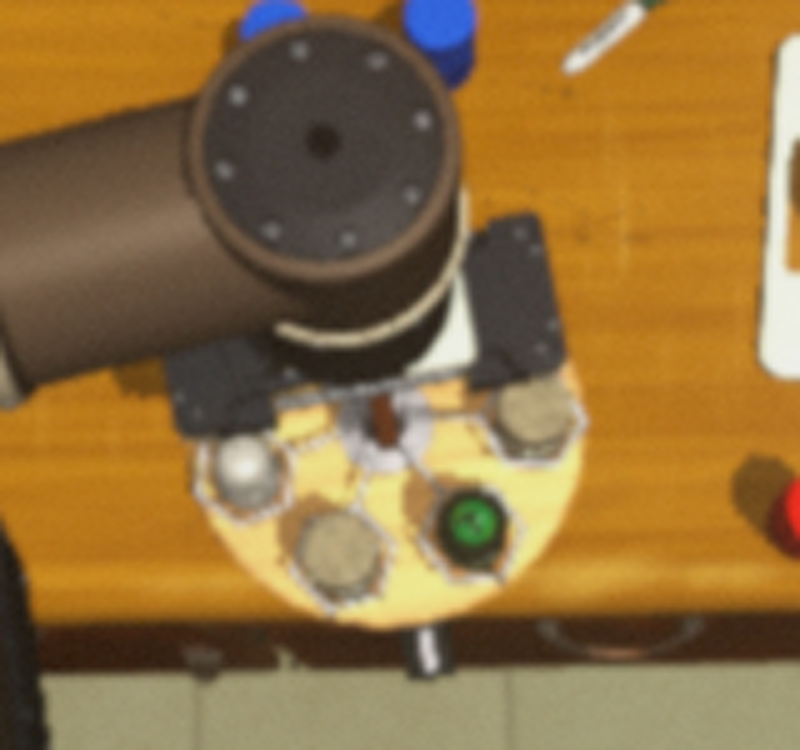

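View pics/side1.png

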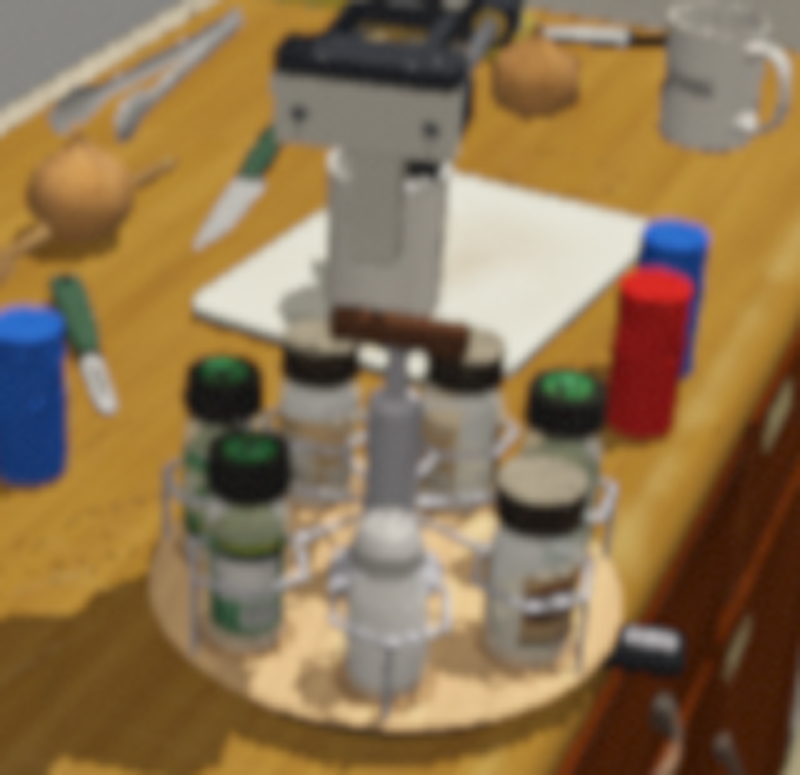

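The wrist view confirms the salt at (412,170), the pointer at (316,36) and the bar from (317,170) to (317,270) lying along the tool's x. I'll refine the axis and pointer from this image.

Run:
```python
from h import *
z=np.load('w1.npz');c={k:z[k] for k in ['mtx','distortion','R','t']};p=z['p']
zoom(p,230,10,450,290,2.7,'pics/w1z.png')
hsv=cv2.cvtColor(p,cv2.COLOR_RGB2HSV)
m=np.zeros((400,640),bool);m[165:285,300:335]=(hsv[165:285,300:335,2]<110)&(hsv[165:285,300:335,1]>100)&(p[165:285,300:335,0]>p[165:285,300:335,2]+20)
v,u=np.nonzero(m);print(len(v),v.min(),v.max(),[ (r,u[v==r].min(),u[v==r].max()) for r in range(170,280,15) if (v==r).any()])
# bar depth
d=z['d'];ok=m&(d>0);v,u=np.nonzero(ok);X=unz(c,np.c_[u,v],d[ok]);k=(X[:,2]>.166)&(X[:,2]<.182);X=X[k];print('bar top',X.mean(0),len(X))
r=cv2.minAreaRect(X[:,:2].astype('float32')*1000);print(r, np.median(X[:,2]))
# pointer: bright in black
s=p[15:55,300:335].astype(int).min(2)>170
v,u=np.nonzero(s);print('ptr px',u.mean()+300,v.mean()+15,len(u));P=onz(c,[(u.mean()+300,v.mean()+15)],.015)[0];print(P)
Pt=onz(get_calibration('top'),[(325.8,280)],.015)[0];print(Pt)
for q in (P,Pt):
  e=q[:2]-AX;print(np.hypot(*e),np.degrees(np.arctan2(e[1],e[0]))%360)
```

```text
1695 169 270 [(170, np.int64(311), np.int64(322)), (185, np.int64(307), np.int64(327)), (200, np.int64(308), np.int64(326)), (215, np.int64(308), np.int64(326)), (230, np.int64(307), np.int64(327)), (245, np.int64(308), np.int64(333)), (260, np.int64(308), np.int64(333))]
bar top [ 0.46510342 -0.08913295  0.17300767] 1669
((466.12060546875, -89.09756469726562), (69.76066589355469, 13.404915809631348), 9.076367378234863) 0.17317221968549332
ptr px 315.98387096774195 36.06989247311828 186
[ 0.33171612 -0.11254137  0.015     ]
[ 0.33055837 -0.11451331  0.015     ]
0.13714897165304088 189.4598746435367
0.1386261881404909 190.18518728322235
```

View pics/w1z.png

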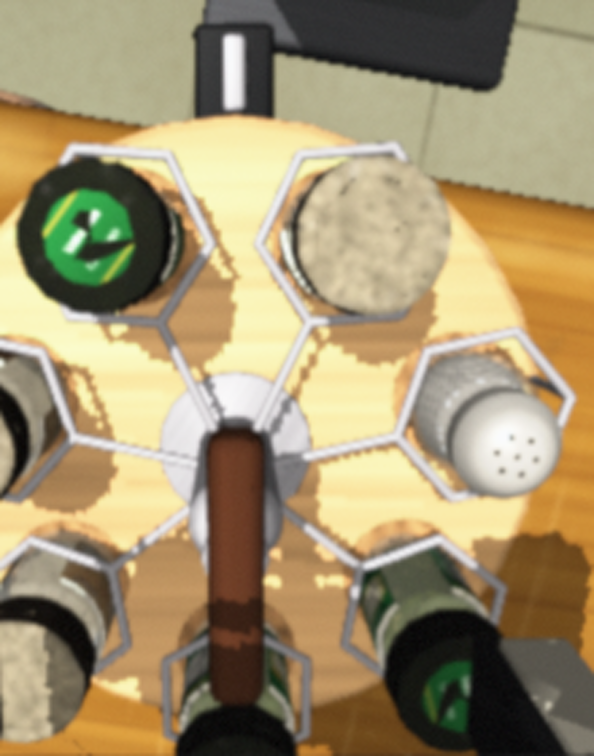

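Call:
apply_moves([
  {"grip": 0, "slide": [0, 0, 0.03], "roll": 0},
  {"grip": 0, "slide": [0, 0, 0.06], "roll": 0},
  {"grip": 0, "slide": [0, 0, 0.081], "roll": 0},
  {"grip": 0.3, "slide": [0, 0, 0.081], "roll": 0},
  {"grip": 0.6, "slide": [0, 0, 0.081], "roll": 0},
])

```text
time_s: 3.02
tcp_pos: [0.4667, -0.0918, 0.1465]
eef_rot: [-180.0, 0.1, -170.5]
contact_force: [-0.0, 0.1, -0.6]
gripper_width: 0.073
```

Call:
apply_moves([
  {"grip": 1, "slide": [0, 0, 0], "roll": 0},
  {"grip": 1, "slide": [0, 0, 0], "roll": 0},
  {"grip": 1, "slide": [0, 0, 0], "roll": 0},
  {"grip": 1, "slide": [0, 0, 0], "roll": 0},
], grip_force=50)

```text
time_s: 3.52
tcp_pos: [0.4664, -0.0912, 0.1457]
eef_rot: [-180.0, 0.0, -170.5]
contact_force: [0.1, -0.7, -1.0]
gripper_width: 0.0332
```

Call:
apply_moves([
  {"grip": 1, "slide": [0, 0, 0], "roll": 0},
  {"grip": 1, "slide": [0, 0, 0], "roll": 0},
  {"grip": 1, "slide": [0, 0, 0], "roll": 0},
  {"grip": 1, "slide": [0, 0, 0], "roll": 0},
])

```text
time_s: 4.03
tcp_pos: [0.4661, -0.0895, 0.1454]
eef_rot: [179.8, 0.0, -170.5]
contact_force: [-3.3, 12.2, 3.8]
gripper_width: 0.014
```

Run:
```python
from h import *
rel([.467,-.09,.146],-170.5)
p,d=capture('side'); zoom(p,270,130,430,285,5,'pics/side2.png')
```

```text
t 4.025 tcp [ 0.4661 -0.0895  0.1454] rot [ 1.7984e+02  2.0000e-02 -1.7051e+02] j [ 12.8   5.8 -30.4  -0.2 -53.8 -93.2] w 0.014 F [-3.3 12.2  3.8] M [ 4.39  1.24 -0.01]
slide [-0.0008 -0.0007 -0.0006] roll -0.007558105949300398
```

View pics/side2.png

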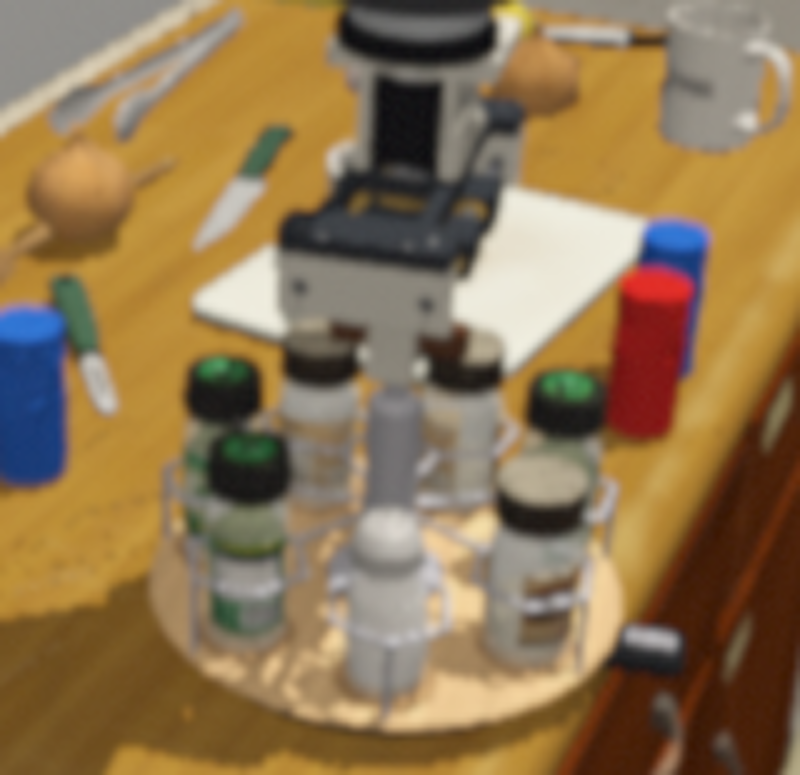

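The bar is held (opening 14 mm). The lateral load is about 12 N, so I'll relieve it with a 1.2 mm shift and lift.

Call:
apply_moves([
  {"grip": 1, "slide": [0, 0.0012, 0], "roll": 0},
  {"grip": 1, "slide": [0, 0.0012, -0.004], "roll": 0},
  {"grip": 1, "slide": [0, 0.0012, -0.008], "roll": 0},
  {"grip": 1, "slide": [0, 0.0012, -0.012], "roll": 0},
  {"grip": 1, "slide": [0, 0.0012, -0.012], "roll": 0},
])

```text
time_s: 4.7
tcp_pos: [0.4659, -0.0893, 0.1568]
eef_rot: [179.9, -0.0, -170.5]
contact_force: [2.2, 5.6, -10.0]
gripper_width: 0.014
```

Run:
```python
from h import *
rel([.467,-.09,.160],-170.5)
```

```text
t 4.7 tcp [ 0.4659 -0.0893  0.1568] rot [ 1.7991e+02 -2.0000e-02 -1.7052e+02] j [ 12.9   5.  -29.5  -0.1 -55.5 -93.4] w 0.014 F [  2.2   5.6 -10. ] M [ 2.02 -0.87  0.09]
slide [-0.001  -0.0009 -0.0032] roll -0.021394470277499522
```

Call:
apply_moves([
  {"grip": 1, "slide": [0, 0.0006, -0.0015], "roll": 0},
  {"grip": 1, "slide": [0, 0.0006, -0.003], "roll": 0},
  {"grip": 1, "slide": [0, 0.0006, -0.003], "roll": 0},
], grip_force=60)

```text
time_s: 5.08
tcp_pos: [0.4658, -0.0891, 0.1597]
eef_rot: [180.0, -0.0, -170.5]
contact_force: [5.1, 2.8, -14.8]
gripper_width: 0.0136
```

Run:
```python
from h import *
rel([.467,-.09,.160],-170.5)
```

```text
t 5.075 tcp [ 0.4658 -0.0891  0.1597] rot [ 1.7996e+02 -3.0000e-02 -1.7052e+02] j [ 13.    4.8 -29.3  -0.1 -55.9 -93.5] w 0.0136 F [  5.1   2.8 -14.8] M [ 1.16 -1.76  0.02]
slide [-0.001  -0.001  -0.0003] roll -0.016097554034502082
```

Call:
apply_moves([
  {"grip": 1, "slide": [-0.0006, 0.0003, -0.001], "roll": 0},
  {"grip": 1, "slide": [-0.0006, 0.0003, -0.001], "roll": 0},
])

```text
time_s: 5.32
tcp_pos: [0.4657, -0.0891, 0.1598]
eef_rot: [180.0, -0.1, -170.5]
contact_force: [6.1, -0.3, -20.7]
gripper_width: 0.0136
```

Run:
```python
from h import *
rel([.467,-.09,.160],-170.5)
p,d=capture('side'); zoom(p,270,130,430,285,5,'pics/side3.png')
```

```text
t 5.325 tcp [ 0.4657 -0.0891  0.1598] rot [ 1.7996e+02 -1.3000e-01 -1.7054e+02] j [ 13.    4.9 -29.3  -0.1 -56.  -93.5] w 0.0136 F [  6.1  -0.3 -20.7] M [ 0.12 -2.49  0.04]
slide [-0.0011 -0.0011 -0.0002] roll -0.04076412974191612
```

View pics/side3.png

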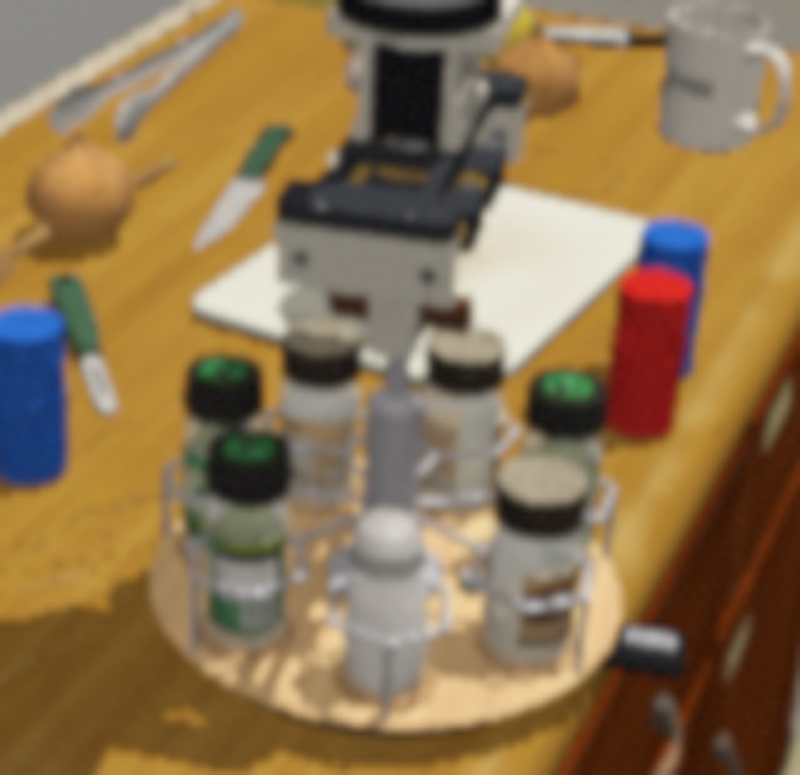

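At the stop: 1 mm more command gave no motion, and the force rose from 15 N to 21 N. Now I'll turn smoothly counterclockwise (negative tool roll).

Call:
apply_moves([
  {"grip": 1, "slide": [0, 0, 0], "roll": -0.7},
  {"grip": 1, "slide": [0, 0, 0], "roll": -2},
  {"grip": 1, "slide": [0, 0, 0], "roll": -4},
  {"grip": 1, "slide": [0, 0, 0], "roll": -6.5},
  {"grip": 1, "slide": [0, 0, 0], "roll": -9},
])

```text
time_s: 6.0
tcp_pos: [0.4657, -0.0891, 0.1598]
eef_rot: [179.9, -0.1, -161.5]
contact_force: [6.8, -0.2, -22.6]
gripper_width: 0.014
```

Run:
```python
from h import *
rel([.467,-.09,.160],-93.5)
p,d=capture('side'); zoom(p,270,130,430,285,5,'pics/side4.png')
```

```text
t 6.0 tcp [ 0.4657 -0.0891  0.1598] rot [ 1.7994e+02 -1.3000e-01 -1.6147e+02] j [ 13.    4.9 -29.3  -0.1 -56.  -84.4] w 0.014 F [  6.8  -0.2 -22.6] M [-0.11 -2.61 -0.1 ]
slide [-0.001  -0.0012 -0.0003] roll -67.96997472085994
```

View pics/side4.png

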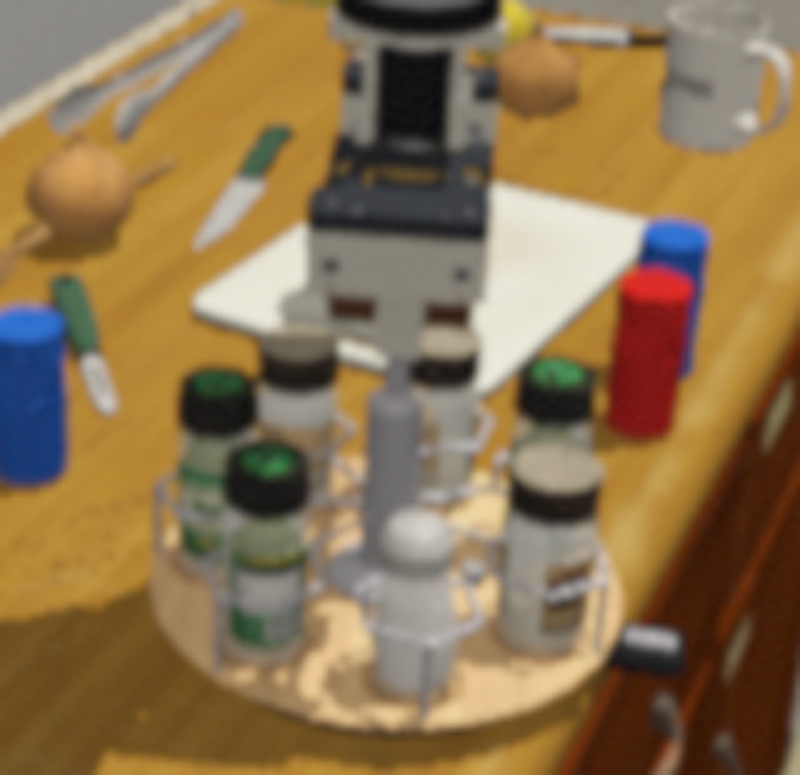

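The tray turns with the handle: the salt moved right to (415,600) in the zoom. I'll continue.

Call:
apply_moves([
  {"grip": 1, "slide": [0, 0, 0], "roll": -1},
  {"grip": 1, "slide": [0, 0, 0], "roll": -3},
  {"grip": 1, "slide": [0, 0, 0], "roll": -6},
  {"grip": 1, "slide": [0, 0, 0], "roll": -9},
  {"grip": 1, "slide": [0, 0, 0], "roll": -12},
])

```text
time_s: 6.68
tcp_pos: [0.4657, -0.0892, 0.1598]
eef_rot: [179.9, -0.1, -149.5]
contact_force: [7.0, -0.7, -22.6]
gripper_width: 0.0139
```

Call:
apply_moves([
  {"grip": 1, "slide": [0, 0, 0], "roll": -3},
  {"grip": 1, "slide": [0, 0, 0], "roll": -6},
  {"grip": 1, "slide": [0, 0, 0], "roll": -9},
  {"grip": 1, "slide": [0, 0, 0], "roll": -12},
  {"grip": 1, "slide": [0, 0, 0], "roll": -15},
])

```text
time_s: 7.3
tcp_pos: [0.4658, -0.0893, 0.1598]
eef_rot: [179.9, -0.1, -134.5]
contact_force: [7.9, -1.4, -22.2]
gripper_width: 0.0143
```

Call:
apply_moves([
  {"grip": 1, "slide": [0, 0, 0], "roll": -3},
  {"grip": 1, "slide": [0, 0, 0], "roll": -6},
  {"grip": 1, "slide": [0, 0, 0], "roll": -9},
  {"grip": 1, "slide": [0, 0, 0], "roll": -12},
  {"grip": 1, "slide": [0, 0, 0], "roll": -15},
])

```text
time_s: 7.92
tcp_pos: [0.4659, -0.0894, 0.1598]
eef_rot: [179.9, -0.1, -119.4]
contact_force: [8.2, -2.9, -23.7]
gripper_width: 0.0139
```

Call:
apply_moves([
  {"grip": 1, "slide": [0, 0, 0], "roll": -3},
  {"grip": 1, "slide": [0, 0, 0], "roll": -6},
  {"grip": 1, "slide": [0, 0, 0], "roll": -9},
  {"grip": 1, "slide": [0, 0, 0], "roll": -11},
  {"grip": 1, "slide": [0, 0, 0], "roll": -12},
])

```text
time_s: 8.55
tcp_pos: [0.466, -0.0894, 0.1598]
eef_rot: [179.9, -0.0, -107.5]
contact_force: [9.3, -3.0, -23.7]
gripper_width: 0.014
```

Run:
```python
from h import *
rel([.467,-.09,.160],-93.5)
```

```text
t 8.55 tcp [ 0.466  -0.0894  0.1598] rot [ 1.799e+02 -4.000e-02 -1.075e+02] j [ 13.    4.9 -29.3  -0.  -55.9 -30.5] w 0.014 F [  9.3  -3.  -23.7] M [-0.86 -3.03 -0.04]
slide [ 0.0003 -0.0011 -0.0002] roll -14.000159648760018
```

Call:
apply_moves([
  {"grip": 1, "slide": [0, 0, 0], "roll": -2},
  {"grip": 1, "slide": [0, 0, 0], "roll": -5},
  {"grip": 1, "slide": [0, 0, 0], "roll": -8},
  {"grip": 1, "slide": [0, 0, 0], "roll": -11},
  {"grip": 1, "slide": [0, 0, 0], "roll": -12.5},
])

```text
time_s: 9.18
tcp_pos: [0.4661, -0.0895, 0.1598]
eef_rot: [179.9, -0.0, -95.0]
contact_force: [8.3, -3.1, -24.1]
gripper_width: 0.0137
```

Call:
apply_moves([
  {"grip": 1, "slide": [0, 0, 0], "roll": -1},
  {"grip": 1, "slide": [0, 0, 0], "roll": -1.5},
  {"grip": 1, "slide": [0, 0, 0], "roll": -1.5},
  {"grip": 1, "slide": [0, 0, 0], "roll": -1.5},
])

```text
time_s: 9.68
tcp_pos: [0.4661, -0.0894, 0.1598]
eef_rot: [179.9, -0.0, -93.5]
contact_force: [8.1, -2.6, -24.0]
gripper_width: 0.014
```

Run:
```python
from h import *
rel([.467,-.09,.160],-93.5)
for n in ['wrist','top','side']:
    c=get_calibration(n); p,d=capture(n); np.savez(f'{n}5.npz',p=p,d=d,**{k:np.array(v) for k,v in c.items()})
    if n=='wrist': cv2.imwrite('pics/w5.png',p[:,:,::-1])
    else: zoom(p,*((240,150,400,300) if n=='top' else (270,130,430,285)),5,f'pics/{n}5.png')
    for r in boxes_of('salt_shaker',n)[:2]:
        X=(np.array(r['position'])-c['t'])@c['R']; e=X[:2]-AX; print(n,r['score'],X.round(4),proj(c,X).round(1),np.degrees(np.arctan2(e[1],e[0]))%360)
```

```text
t 9.675 tcp [ 0.4661 -0.0894  0.1598] rot [ 1.799e+02 -2.000e-02 -9.354e+01] j [ 13.    4.9 -29.3  -0.  -55.9 -16.5] w 0.014 F [  8.1  -2.6 -24. ] M [-0.99 -3.16  0.01]
slide [ 0.0005 -0.0009 -0.0002] roll -0.03738294448859847
top 0.44 [ 0.3746 -0.1039  0.106 ] [[321.5 262.6]] 188.58764190817502
side 0.58 [ 0.3759 -0.0894  0.0802] [[382.3 235.7]] 179.64768584686666
```

View pics/w5.png

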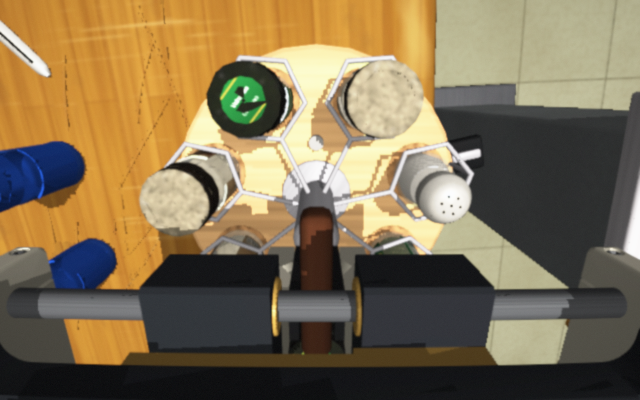

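View pics/top5.png

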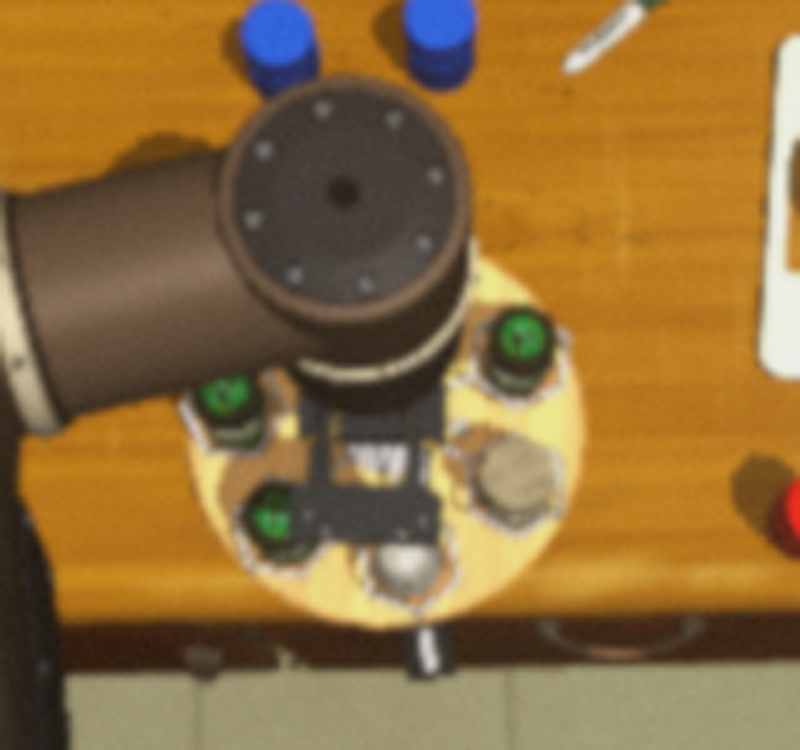

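View pics/side5.png

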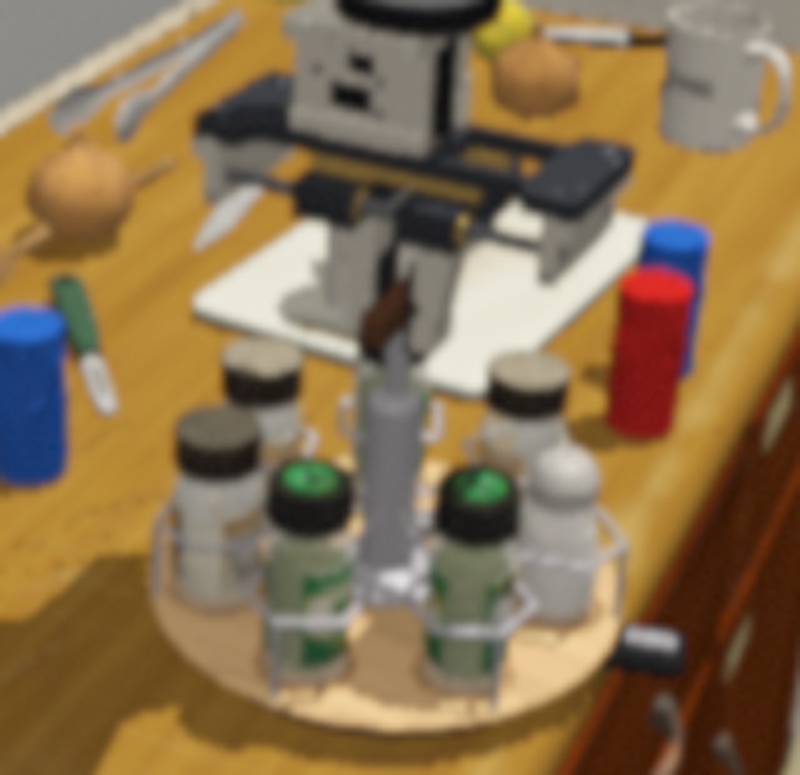

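In the wrist view the salt cap is at (448,202), with the pointer (470,155) behind it. The top view shows salt at (407,560) and the pointer at (429,650), with all jars upright. Next I'll check the angle numerically.

Run:
```python
from h import *
from scipy.optimize import least_squares
def fit(Q,ax=None,ph0=0):
    def f(p):
        o=p[1:3] if ax is None else ax
        r=Q-o;a=np.arctan2(r[:,1],r[:,0]);k=np.round((a-p[0])/(2*np.pi/7)); t=p[0]+k*2*np.pi/7
        return (r-.088*np.c_[np.cos(t),np.sin(t)]).ravel()
    x0=lambda ph:[ph] if ax is not None else [ph,.466,-.0895]
    return min((least_squares(f,x0(ph)) for ph in np.linspace(0,.9,8)),key=lambda s:s.cost)
A=np.array([.4662,-.0895])
for fn,pts in [('w1.npz',[(266,96,.129),(368,97,.120)]),('wrist5.npz',[(243,97,.129),(384,98,.120)])]:
    z=np.load(fn);c={k:z[k] for k in ['mtx','distortion','R','t']};g=cv2.cvtColor(z['p'],cv2.COLOR_RGB2GRAY)
    Q=np.array([onz(c,[q[:2]],q[2])[0][:2] for q in pts])
    for q in Q: e=q-A;print(fn,q.round(4),np.hypot(*e).round(4),np.degrees(np.arctan2(e[1],e[0]))%360)
    s=fit(Q,A);print('phase',np.degrees(s.x[0]),'salt place', (np.degrees(s.x[0])%51.4286))
    # salt holes center
    q={'w1.npz':(417,174),'wrist5.npz':(452,205)}[fn]
    S=onz(c,[q],.1135)[0];e=S[:2]-A;print('salt',S.round(4),np.hypot(*e),np.degrees(np.arctan2(e[1],e[0]))%360)
z=np.load('wrist5.npz');c={k:z[k] for k in ['mtx','distortion','R','t']}
zoom(z['p'],330,120,530,260,4,'pics/w5z.png')
print('ptr px pred',proj(c,[[.3317,-.1125,.015]]))
# jars top view
ct=get_calibration('top')
zt=lambda a,b:(240+a/5,150+b/5)
Q=np.array([onz(ct,[zt(a,b)],h)[0][:2] for a,b,h in [(522,335,.129),(519,473,.120),(226,393,.129),(270,515,.129)]])
s=fit(Q,A);print('top phase',np.degrees(s.x[0])%51.4286,np.abs(s.fun).max(), 'free')
for q in Q: e=q-A;print(np.hypot(*e),np.degrees(np.arctan2(e[1],e[0]))%360)
print('wanted phase', 189.5%51.4286)
```

```text
w1.npz [ 0.3935 -0.1379] 0.0874 213.6779891786404
w1.npz [ 0.382  -0.0653] 0.0876 163.98691378138423
phase 8.833590536843321 salt place 8.833590536843321
salt [ 0.4331 -0.0134  0.1135] 0.08298416605078598 113.48525428796299
wrist5.npz [ 0.4997 -0.1722] 0.0892 292.0605086666723
wrist5.npz [ 0.4244 -0.167 ] 0.088 241.67616244892514
phase -15.992282244086192 salt place 35.43631775591381
salt [ 0.3813 -0.1007  0.1135] 0.08564404657027162 187.51910883343479
ptr px pred [[466.77819419 155.78733726]]
top phase 35.14591765258272 0.003030734381149057 free
0.08903021345288772 292.84981108971584
0.0897238475604504 241.21673390512984
0.08664326959240187 87.09634424798399
0.09009199690159359 136.59155406646127
wanted phase 35.21419999999999
```

View pics/w5z.png

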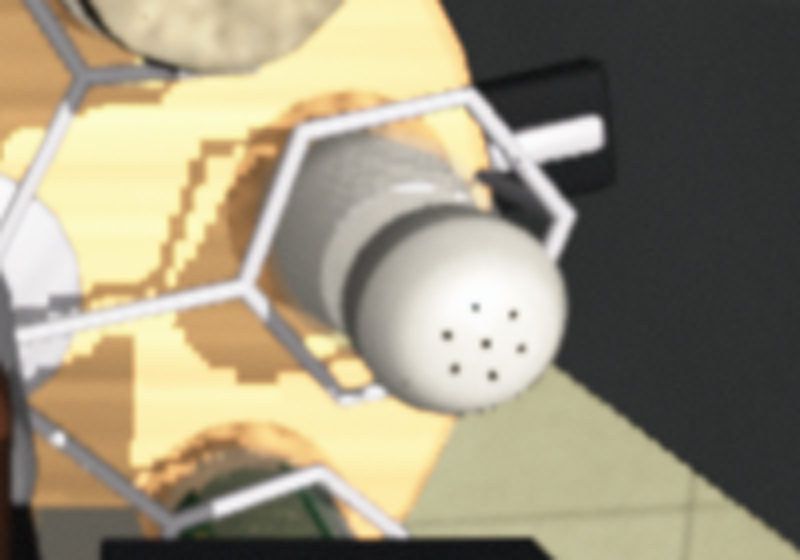

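Run:
```python
from h import *
A=np.array([.4662,-.0895])
for fn,q,top in [('w1.npz',(422,178.5),None),('wrist5.npz',(451.7,205.7),None)]:
    z=np.load(fn);c={k:z[k] for k in ['mtx','distortion','R','t']}
    S=onz(c,[q],.114)[0];e=S[:2]-A;print('salt',S.round(4),np.hypot(*e),np.degrees(np.arctan2(e[1],e[0]))%360)
# dome depth-based: fit sphere/cylinder axis to cap points
for fn,g in [('w1.npz',112),('wrist5.npz',189)]:
    z=np.load(fn);c={k:z[k] for k in ['mtx','distortion','R','t']};d=z['d']
    v,u=np.mgrid[0:400,0:640];X=unz(c,np.c_[u.ravel(),v.ravel()],d.ravel())
    C=A+.088*np.array([np.cos(np.radians(g)),np.sin(np.radians(g))])
    ok=(d.ravel()>0)&(np.hypot(*(X[:,:2]-C).T)<.03)
    for lo,hi in [(.108,.12),(.1,.108)]:
        Y=X[ok&(X[:,2]>lo)&(X[:,2]<hi)]
        m,_=cv2.minEnclosingCircle(Y[:,:2].astype('float32')*1000) if len(Y) else ((0,0),0);e=np.array(m)/1000-A;print(fn,lo,len(Y),np.array(m).round(1),_,np.hypot(*e).round(4),np.degrees(np.arctan2(e[1],e[0]))%360)
# side camera: outline of salt via project
c=get_calibration('side')
for a in (186,188,189.5,191): 
    C=A+.088*np.array([np.cos(np.radians(a)),np.sin(np.radians(a))]);print(a,((proj(c,[[*C,.114],[*C,.06],[*C,.03]])-[270,130])*5).round(0).tolist())
```

```text
salt [ 0.436  -0.0087  0.114 ] 0.0863224197075003 110.51107608922807
salt [ 0.3817 -0.1004  0.114 ] 0.08525112607668528 187.36633849205847
w1.npz 0.108 772 [435.6  -9.2] 13.991957664489746 0.0859 110.83899491505271
w1.npz 0.1 454 [435.9  -8.9] 16.94172477722168 0.0861 110.63112526386625
wrist5.npz 0.108 1299 [ 381.8 -101.6] 14.161828994750977 0.0852 188.14067170153814
wrist5.npz 0.1 740 [ 381.9 -101.4] 17.20845603942871 0.0851 188.03979812203224
186 [[568.0, 459.0], [558.0, 553.0], [553.0, 603.0]]
188 [[570.0, 456.0], [560.0, 549.0], [554.0, 599.0]]
189.5 [[570.0, 453.0], [560.0, 547.0], [555.0, 597.0]]
191 [[571.0, 451.0], [561.0, 544.0], [556.0, 594.0]]
```

Run:
```python
from h import *
A=np.array([.4662,-.0895])
z=np.load('wrist5.npz');c={k:z[k] for k in ['mtx','distortion','R','t']}
for q in [(603,131),(530,149)]:
    S=onz(c,[(330+q[0]/4,120+q[1]/4)],.015)[0];e=S[:2]-A;print('ptr',S.round(4),np.hypot(*e),np.degrees(np.arctan2(e[1],e[0]))%360)
# tray centre from tray visible edge / post top in w5 & w1 : post hub disc circle (white collar)? ring arm for salt
z1=np.load('w1.npz');c1={k:z1[k] for k in ['mtx','distortion','R','t']}
for zz in(.066,):
  # ring hexagon vertices of salt ring, w5: inner vertex, outer vertex
  for cc,l in [(c,[(330+245/4,120+287/4),(330+572/4,120+215/4)]),(c1,[(230+400/2.7,10+437/2.7),(230+572/2.7,10+398/2.7)])]:
    S=onz(cc,l,zz);m=S.mean(0);print(S.round(4),[ (np.hypot(*(s[:2]-A)).round(4),np.degrees(np.arctan2(*(s[:2]-A)[::-1]))%360) for s in [*S,m]])
```

```text
ptr [ 0.3193 -0.1145  0.015 ] 0.1489663604833138 189.66143092200338
ptr [ 0.3355 -0.1114  0.015 ] 0.13256750927066324 189.5138248069667
[[ 0.4093 -0.0981  0.066 ]
 [ 0.348  -0.1083  0.066 ]] [(np.float64(0.0575), np.float64(188.58527881497028)), (np.float64(0.1197), np.float64(189.03189662717207)), (np.float64(0.0886), np.float64(188.88686779787122))]
[[ 0.4451 -0.0344  0.066 ]
 [ 0.4218  0.0213  0.066 ]] [(np.float64(0.059), np.float64(110.90663217598993)), (np.float64(0.1194), np.float64(111.83948476275975)), (np.float64(0.0892), np.float64(111.53091526950726))]
```

The pointer bears 189.6°. The salt's ring bears 188.9°, the shaker 188.0°, and the fit to the other jars gives 189.5°. I'll trim by +0.8° and re-check.

Call:
apply_moves([
  {"grip": 1, "slide": [0, 0, 0], "roll": -0.4},
  {"grip": 1, "slide": [0, 0, 0], "roll": -0.8},
  {"grip": 1, "slide": [0, 0, 0], "roll": -0.8},
  {"grip": 1, "slide": [0, 0, 0], "roll": -0.8},
])

```text
time_s: 10.48
tcp_pos: [0.4661, -0.0894, 0.1598]
eef_rot: [179.9, -0.0, -92.7]
contact_force: [8.5, -2.2, -24.1]
gripper_width: 0.0138
```

Run:
```python
from h import *
rel([.467,-.09,.160],-93.5)
A=np.array([.4662,-.0895])
c=get_calibration('wrist');p,d=capture('wrist')
zoom(p,330,120,530,260,4,'pics/w6z.png')
v,u=np.mgrid[0:400,0:640];X=unz(c,np.c_[u.ravel(),v.ravel()],d.ravel())
C=A+.088*np.array([np.cos(np.radians(189.5)),np.sin(np.radians(189.5))])
Y=X[(d.ravel()>0)&(np.hypot(*(X[:,:2]-C).T)<.03)&(X[:,2]>.1)&(X[:,2]<.12)]
m,r=cv2.minEnclosingCircle(Y[:,:2].astype('float32'));e=np.array(m)-A;print(m,r,np.degrees(np.arctan2(e[1],e[0]))%360)
p,d=capture('side');zoom(p,270,130,430,285,5,'pics/side6.png')
```

```text
t 10.475 tcp [ 0.4661 -0.0894  0.1598] rot [ 1.799e+02 -2.000e-02 -9.274e+01] j [ 13.    4.9 -29.3  -0.  -55.9 -15.7] w 0.0138 F [  8.5  -2.2 -24.1] M [-1.02 -3.17 -0.04]
slide [ 0.0005 -0.0009 -0.0002] roll 0.7578149642224901
(0.3819752633571625, -0.10244289040565491) 0.0173161830753088 188.73635241787846
```

View pics/side6.png

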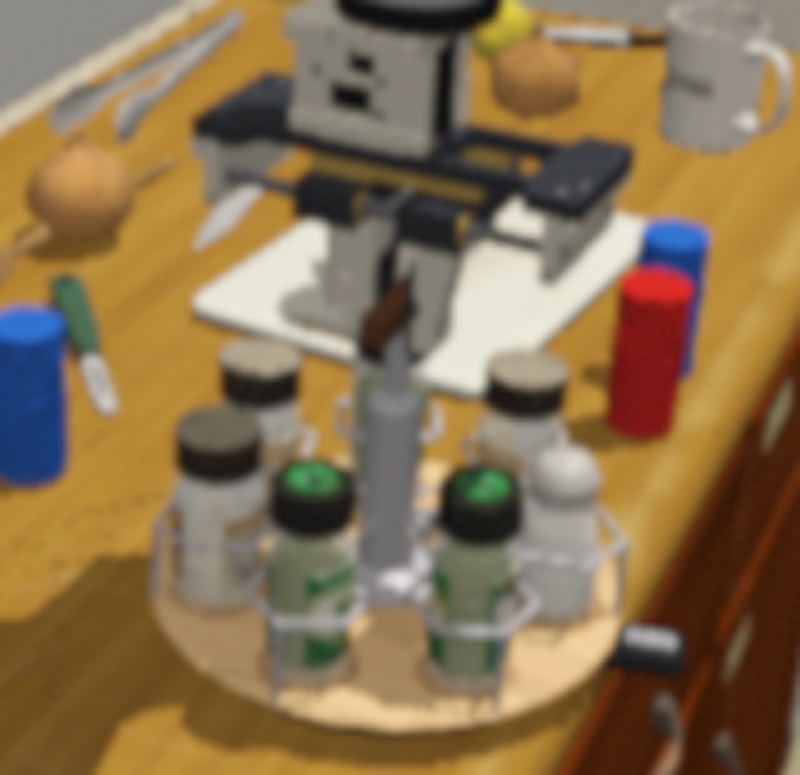

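The salt at (565,535) in the zoom is in line with the pointer at (650,645). All seven jars are upright, the handle is still at its stop, and the salt bears 188.7° against 189.6° for the pointer. I'll hand in.

```bash
python3 -c "
from plant import *
print(close_job())"
```

```text
the job is handed in; nothing more can be done
None
```

I lifted the T-handle to its stop and turned the tray about +78° by the handle. I handed the job in at about 10.6 s with the gripper still holding the handle up and the salt shaker at the pointer.

- **Handle fully up:** the tool rose 14.4 mm. A further 1 mm of command gave no motion while the force rose from 15 N to 21 N, so it is at the stop. At hand-in the tool was at the same height, pressing up with about 24 N.
- **Alignment:** the last wrist measurement put the shaker at 188.7° and the pointer at 189.6°, about 1° apart.
- **Disagreement:** before a final 0.8° trim, the other jars put the salt place at about 189.5°, its ring measured 188.9° and the shaker 188.0°. I trimmed part of the gap. The 1.5° spread may be ring slack plus the 2 mm camera calibration, so the true error is probably within about 1°.
- **Jars:** all seven looked upright in the last side view, and in the pictures I took the fingers stayed clear of them.
- **Failed check:** the network found no salt shaker in the wrist picture after the main turn, so I located it from the depth data instead.

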